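Slide the steel tab home into the corner of the jig

TASK

Two flat steel pieces lie on the corner jig on the trolley. Slide the rectangular tab with two holes, without lifting it off the jig's base plate, into the corner until it lies flat and square against both fences, one long edge along the far fence, so that it can be gripped there at a known spot; then let go of it. Leave the round disc where it lies.

Things in the scene. Friction and masses are not known exactly. Their poses are not given: they have to be found in the camera images.
- jig: Corner jig, fixed: dark steel base plate 190 (x) by 250 (y) by 8 mm; two lighter steel fences on it, 14 mm wide, 16 mm high above the plate plus 3 mm screw heads: far fence along its +x edge (away from the robot), left fence along its +y edge; other edges open. Origin: centre of underside, z up. Inner fence faces at x = +81 and y = +111 mm, plate top at z = 8 mm. Turned up to 15 degrees.
- corner (a point): Inner corner of the jig: where the inner faces of the two fences would meet (a 6 mm relief gap parts the fences there), at the level of the base plate's top. Axes as the jig's: the base plate lies towards -x and -y.
- tab: Rectangular flat steel tab to be slid: 50 (x) by 70 (y) by 10 mm thick, two 13 mm holes 38 mm apart, 0.18 to 0.37 kg. Origin: centre of underside, z up. Lies loose and flat on the base plate, clear of both fences, turned up to 18 degrees from the jig, left or right of the disc. Home, its origin is 25 mm from the far fence and 35 mm from the left fence.
- disc: Round flat steel disc, 50 mm across, 10 mm thick, 14 mm hole in the middle, 0.13 kg. Origin: centre of underside. Lies loose on the base plate beside the tab and is to stay there; the strip along the far fence that the tab needs is free of it.

How it is judged:
At the end, for the whole second after the job is handed in: The tab lies flat on the base plate in the corner, at rest: its centre within 10 mm of its home spot (25 mm from the far fence, 35 mm from the left fence) in each direction, its edges within 10 degrees of the fences, one long edge along the far fence (x of tab in the frame of corner between -0.035 and -0.015 m and y of tab in the frame of corner between -0.045 and -0.025 m and z of tab in the frame of corner below 0.004 m and angle between tab's own z axis and vertical below 0.1 rad and angle between the x axis of tab and the x axis of jig, either way round below 0.175 rad and linear speed of tab below 0.01 m/s); the robot touches nothing.
It fails at once if the tab is lifted off the base plate (its centre more than 15 mm up) (z of tab in the frame of corner above 0.015 m).
It fails at once if the round disc is moved by more than 15 mm (distance of disc from where it was at the start of the episode above 0.015 m).
It also fails if it takes over 40 s, if anything falls off the work surface, if the arm or the gripper's body presses on something with over 40 N, if the wrist force passes 120 N, or if a joint passes its speed limit or range.

ROBOT

A 6-joint arm with a two-finger parallel gripper is mounted at the origin on a cart in front of the work surface, level with it; the furniture and walls round the work are solid. World frame = base frame: x ahead of the robot, y to its left, z up, the work surface at z = 0. Lengths are in m, angles in rad, forces in N, time in s.
With the tool pointing down it reaches from about 0.4 to 0.825 m from the base axis. Payload 7 kg.
Tool frame: the origin (TCP) lies on the centre line of the jaws, within the pads' length; the fingertips stand arm.tip_reach ahead of it and the grasp point (between the pads) lies 5 mm behind it (arm.tip_reach is the distance from the TCP to the fingertips, in m); z points along the fingers, y is the line along which they close (so a half turn about z gives the same grasp; the last joint's range is limited). The gripper opens to 88 mm and grips with 3 to 60 N. Pads are 19 mm wide; open, the fingers measure 130 mm over their backs; the gripper's body (78 mm by 193 mm) begins 47 mm behind the grasp point.
Start: joints at [-1.043, 0.359, 0.012, 0, -1.224, -0.288], TCP at [0.16, -0.656, 0.215] pointing down, gripper open.
Joint ranges: [-3.07, 3.07], [-1.43, 2.12], [-1.02, 1.25], [-3.03, 1.67], [-3.05, -0], [-3.03, 3.03]. Speed limits (rad/s): [2.39, 2.39, 3.01, 3.14, 3.14, 3.14].

INTERFACE

Orientations are given as [roll, pitch, yaw] about the fixed x, y, z axes, in that order (R = Rz(yaw) Ry(pitch) Rx(roll)).
In Python, from station import status, optics, order, arm gives the robot as it stands. The module is installed in compiled form; this text tells all that it offers.
- The arm moves only by the shell command python3 -m jog 'ROWS' [FORCE]. ROWS is JSON, a list of rows, each a list of 3 entries, a list of its own where there are three numbers: the gripper command: -1 is shut, 1 is fully open, values between are in proportion, then the shift along the tool's x, y, z in mm, then the turn about the tool's z in rad. A call has 1 to 20 rows; each row is the pose to reach, as a shift and turn from the pose commanded when the call began, along the tool's axes at that moment; what a row does not reach only later rows make up. A row lasts 1/8 s, in which the tool goes at most 62.5 mm and 10.7 degrees, less where a joint would pass 70% of its speed; a pose out of reach is approached as far as the arm can. A call with a gripper value outside its range is refused whole. The fingers move at their own pace and stop on an object; FORCE is the grip in N (left out, the last holds). Time passes only in rows, so rows that repeat a pose let the fingers close. It gives the time, the measured TCP pose, the force, the opening and the grip force at its end, in the units of the state.
- status.get_state(): the state, without advancing time (a new reading comes with each control period).
- optics.grab_frame(name): name is "scene" or "side" or "wrist"; returns a dict with "color" (384x512x3 uint8, red, green, blue), "mtx" (3x3 intrinsics, pixels), "k1" (the pictures are not rectified: a ray, as slopes to the right and down, at radius r is drawn at 1 + k1 r^2 times it, then the intrinsics apply), "cam_to_world" (4x4, takes a point from camera to world coordinates). Camera axes: x right, y down, z forward; pixel columns grow to the right and rows downward; lengths in m; the calibration is good to about 2 mm. A picture is of the moment at which its call begins. There is no depth.
- order.job_done(): hands the job in; it is judged then, once.
The state is a dict: "t": time; "q": joint angles; "qd": joint speeds; "joint_efforts": joint torques, N m; "eef_pos": TCP position; "ee_rot": TCP orientation; "force": force on the tool from outside, world axes, zero at the start; "moment": the same for the moment, N m; "width": finger opening in m; "gripper_force": force on a finger pad.
Only numpy, scipy, OpenCV 4.12 (cv2) and the standard library are available. Lean on these libraries where they do the work, as an engineer would, in place of code of your own. Each camera call takes 0.05 s, during which the arm holds its last target. There are 200 camera calls.

## Working session

There is one attempt and no reset: what is moved stays moved. The work goes in short steps, Python scripts to look and compute and a shell command to move; the robot and the scene stay as the last step left them, time stands still between calls to the robot, and variables do not carry over. Pictures are saved under pics/ and viewed, at most 10 in all, crops included, and the job is handed in when it is done.

```bash
mkdir -p pics
cat > h.py <<'E'
import numpy as np, cv2, json
from station import status, optics, order, arm
def grab(n,fn):
    f=optics.grab_frame(n); cv2.imwrite('pics/'+fn+'.png',cv2.cvtColor(f['color'],cv2.COLOR_RGB2BGR))
    np.savez('pics/'+fn+'.npz',**{k:np.array(f[k]) for k in('color','mtx','k1','cam_to_world')}); return f
def ray(f,uv):
    K=f['mtx'];k=float(f['k1']);d=np.array([(uv[0]-K[0,2])/K[0,0],(uv[1]-K[1,2])/K[1,1]]);s=d.copy()
    for _ in range(20): s=d/(1+k*(s@s))
    T=f['cam_to_world']; return T[:3,3],T[:3,:3]@np.r_[s,1]
def pt(f,uv,z):
    o,r=ray(f,uv); return o+r*(z-o[2])/r[2]
def px(f,P):
    T=f['cam_to_world'];c=T[:3,:3].T@(np.array(P)-T[:3,3]);s=c[:2]/c[2];s=s*(1+float(f['k1'])*(s@s));K=f['mtx']
    return np.array([K[0,0]*s[0]+K[0,2],K[1,1]*s[1]+K[1,2]])
E
python3 - <<'E'
from h import *
s=status.get_state();print(s['t'],s['eef_pos'],s['ee_rot'],s['q'],s['width'],arm.tip_reach)
a=[grab(n,n+'0') for n in('scene','side','wrist')]
for f in a: print(np.round(f['cam_to_world'],3).tolist(),f['mtx'].tolist(),f['k1'])
im=np.vstack([np.hstack([cv2.imread(f'pics/{n}0.png') for n in('scene','side')])])
cv2.imwrite('pics/both.png',cv2.resize(im,(800,300),interpolation=cv2.INTER_AREA))
E
```

```text
0.0 [ 0.16014625 -0.65519865  0.21359542] [ 3.13990588e+00 -1.45135676e-04 -2.90195809e+00] [-1.04293439e+00  3.59416527e-01  1.10450780e-02 -3.61853417e-04
 -1.22408334e+00 -2.88104254e-01] 0.08757917419881692 0.014
[[-0.784, -0.303, 0.542, 0.129], [-0.621, 0.403, -0.672, 0.613], [-0.015, -0.864, -0.504, 0.466], [0.0, 0.0, 0.0, 1.0]] [[486.6121611123407, 0.0, 244.59901418639106], [0.0, 486.6121611123407, 185.2399715064783], [0.0, 0.0, 1.0]] 0.0065616901834608925
[[0.983, -0.103, 0.153, 0.466], [-0.184, -0.575, 0.797, -0.623], [0.006, -0.812, -0.584, 0.537], [0.0, 0.0, 0.0, 1.0]] [[416.61241216354387, 0.0, 251.840961974296], [0.0, 416.61241216354387, 190.03436686391248], [0.0, 0.0, 1.0]] -0.03563052628790086
[[-0.237, 0.934, 0.269, 0.088], [0.972, 0.227, 0.067, -0.672], [0.002, 0.277, -0.961, 0.385], [0.0, 0.0, 0.0, 1.0]] [[289.14042007950053, 0.0, 255.544773888845], [0.0, 289.14042007950053, 186.48875498304113], [0.0, 0.0, 1.0]] -0.02273806364280139
```

View pics/both.png

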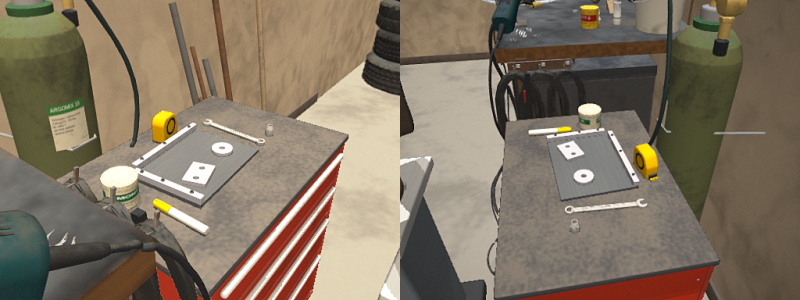

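The jig is visible in both views: scene around (195,160) and side around (590,165) in this half-size picture. The tab is the piece nearer the left fence. Next I'll enlarge crops of both.

Run:
```python
import cv2
for n,(x,y,w,h),s in(('scene',(160,145,190,125),4.2),('side',(175,150,150,120),5)):
    i=cv2.imread(f'pics/{n}0.png')[y:y+h,x:x+w]
    i=cv2.resize(i,None,fx=s,fy=s,interpolation=cv2.INTER_CUBIC)
    for k in range(0,w,20): cv2.putText(i,str(x+k),(int(k*s),10),0,.35,(0,0,255),1);cv2.line(i,(int(k*s),12),(int(k*s),18),(0,0,255),1)
    for k in range(0,h,20): cv2.putText(i,str(y+k),(0,int(k*s)+4),0,.35,(0,0,255),1)
    cv2.imwrite(f'pics/{n}0c.png',i);print(i.shape)
```

```text
(525, 798, 3)
(600, 750, 3)
```

View pics/scene0c.png

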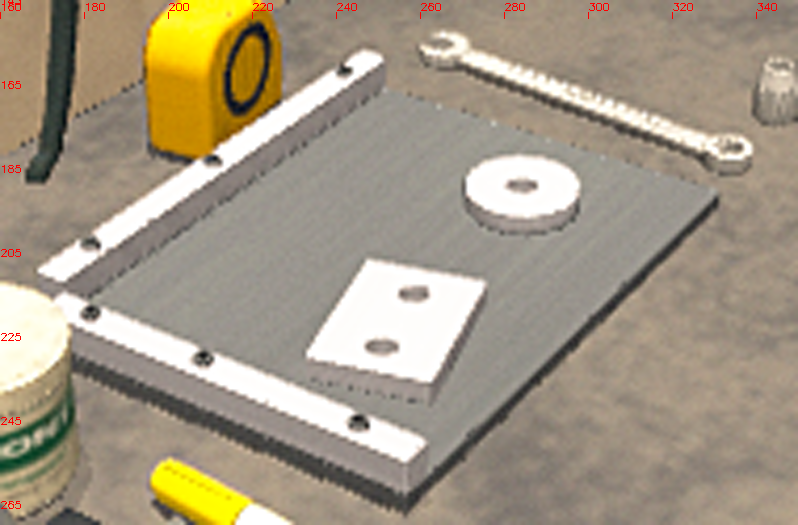

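View pics/side0c.png

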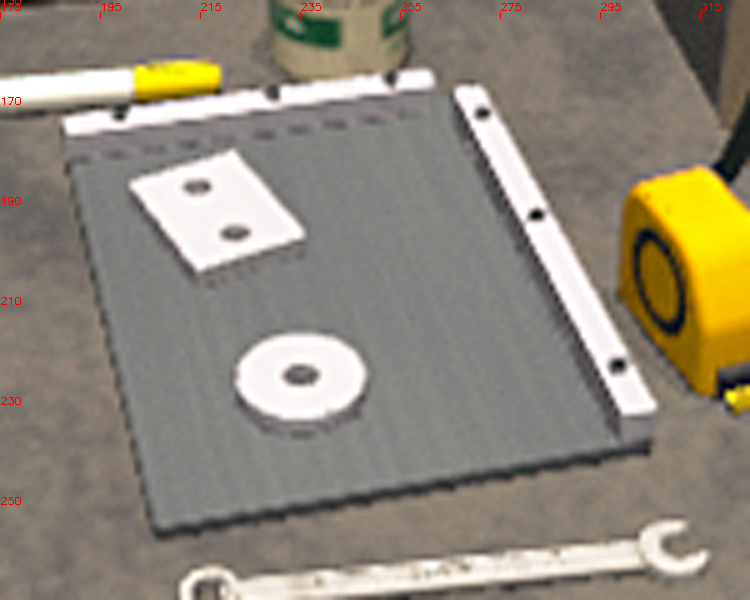

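Both crops are clear. Scene: tab top corners in the crop at (367,258), (487,282), (434,383) and (306,354), disc centre at (522,185). Side: tab corners at (235,150), (304,234), (198,272) and (130,184), disc centre at (301,375). I'll fit the poses jointly.

```bash
cat > fit.py <<'E'
from h import *
from scipy.optimize import least_squares
L=lambda n:np.load('pics/'+n+'.npz')
F={'a':L('scene0'),'b':L('side0')}
cv=lambda c,p: np.array([160+p[0]/4.2,145+p[1]/4.2]) if c=='a' else np.array([175+p[0]/5,150+p[1]/5])
J=[('a',(718,192),(-95,-125,8)),('a',(383,53),(95,-125,24)),('a',(384,66),(81,-125,24)),('a',(427,440),(-95,111,24)),('a',(407,462),(-95,125,24)),
('b',(155,530),(-95,-125,8)),('b',(67,136),(-95,111,24)),('b',(65,120),(-95,125,24)),('b',(620,413),(81,-125,24)),('b',(655,407),(95,-125,24))]
T=[('a',(367,258),(25,-35,10)),('a',(487,282),(-25,-35,10)),('a',(434,383),(-25,35,10)),('a',(306,354),(25,35,10)),
('b',(235,150),(25,35,10)),('b',(304,234),(25,-35,10)),('b',(198,272),(-25,-35,10)),('b',(130,184),(-25,35,10))]
def world(p,q,z0):
    c,s=np.cos(p[2]),np.sin(p[2]);q=np.array(q)/1000;return np.array([p[0]+c*q[0]-s*q[1],p[1]+s*q[0]+c*q[1],q[2]+z0])
def fit(D,z0,x0):
    r=least_squares(lambda p:np.concatenate([px(F[c],world(p,q,z0))-cv(c,u) for c,u,q in D]),x0);return r.x,np.round(r.fun.reshape(-1,2),1).tolist()
jig,e=fit(J,0,[.5,-.1,0]);print('jig',jig,e)
tab,e=fit(T,.008,[.5,-.1,0]);print('tab',tab,e)
d=[pt(F[c],cv(c,u),.018) for c,u in(('a',(522,185)),('b',(301,375)))];print('disc',d)
disc=np.mean(d,0)
inv=lambda P:np.array([[np.cos(jig[2]),np.sin(jig[2])],[-np.sin(jig[2]),np.cos(jig[2])]])@(np.array(P[:2])-jig[:2])*1000
print('in jig mm: tab',inv(tab),np.degrees(tab[2]-jig[2]),'disc',inv(disc))
E
python3 fit.py
```

```text
jig [0.57161743 0.0479777  0.06033355] [[1.1, -1.1], [-4.6, -1.5], [1.0, -2.9], [-0.2, -1.0], [-0.7, -1.3], [-1.8, -0.5], [-1.1, -0.8], [-1.4, -1.0], [-0.7, 0.5], [-0.6, 0.5]]
tab [0.52934153 0.09229117 0.32427984] [[-0.1, -0.3], [-0.5, -0.9], [-0.8, -1.5], [-0.4, -0.5], [-1.1, 0.3], [-0.3, 0.2], [-0.9, -0.4], [-1.1, -0.2]]
disc [array([ 0.54596422, -0.01773092,  0.018     ]), array([ 0.54995409, -0.02143287,  0.018     ])]
in jig mm: tab [-39.5270107   46.78194457] 15.123008616377108 disc [-27.68887002 -66.01015085]
```

```bash
cat >> fit.py <<'E'
c,s=np.cos(jig[2]),np.sin(jig[2])
def jw(x,y): return jig[:2]+np.array([c*x-s*y,s*x+c*y])/1000
def go(x,y,z,turn,st=None):
    """tool shift mm + turn to TCP at jig x,y mm, world z m, tool y along jig (turn: yaw offset from jig)"""
    from scipy.spatial.transform import Rotation as R
    st=st or status.get_state();Rm=R.from_euler('xyz',[np.pi,0,st['ee_rot'][2]]).as_matrix()
    w=np.r_[jw(x,y),z];d=(turn+jig[2]-st['ee_rot'][2]+np.pi)%(2*np.pi)-np.pi
    return np.round(w,4),np.round(Rm.T@(w-np.array(st['eef_pos']))*1000,1),'turn',round(-d,3)
E
python3 - <<'E'
from fit import *
f=F['b']
for n,uv in(('pot base front',(242,166)),('tape base',(314,229))):
    P=pt(f,uv,0);print(n,P,inv(P))
P=pt(f,(242,166),0)
# pot top front rim ~ (242,147?) ; height candidates: print pixel of vertical line and of rear at several heights
for h in(.04,.06,.08,.1,.12): print(h,px(f,[P[0],P[1],h]),px(F['a'],[P[0],P[1]+.03,h]))
print(go(-97,50,.026,-np.pi));print(go(-97,50,.16,-np.pi))
i=cv2.imread('pics/side0.png')[90:200,180:340];cv2.imwrite('pics/pot.png',cv2.resize(i,None,fx=4,fy=4))
E
```

```text
jig [0.57161743 0.0479777  0.06033355] [[1.1, -1.1], [-4.6, -1.5], [1.0, -2.9], [-0.2, -1.0], [-0.7, -1.3], [-1.8, -0.5], [-1.1, -0.8], [-1.4, -1.0], [-0.7, 0.5], [-0.6, 0.5]]
tab [0.52934153 0.09229117 0.32427984] [[-0.1, -0.3], [-0.5, -0.9], [-0.8, -1.5], [-0.4, -0.5], [-1.1, 0.3], [-0.3, 0.2], [-0.9, -0.4], [-1.1, -0.2]]
disc [array([ 0.54596422, -0.01773092,  0.018     ]), array([ 0.54995409, -0.02143287,  0.018     ])]
in jig mm: tab [-39.5270107   46.78194457] 15.123008616377108 disc [-27.68887002 -66.01015085]
pot base front [0.60204419 0.21123726 0.        ] [ 40.2154511  161.12785944]
tape base [ 0.7027178  -0.03996626  0.        ] [125.5590784  -95.68890656]
0.04 [241.86123504 151.57365989] [154.38309103 236.11859621]
0.06 [241.78969183 144.10219099] [152.89589836 225.01225238]
0.08 [241.71665626 136.45090813] [151.36530893 213.58707847]
0.1 [241.64208824 128.61381854] [149.78936021 201.82888216]
0.12 [241.56594671 120.58469351] [148.16596745 189.72260029]
(array([0.4718, 0.092 , 0.026 ]), array([-480.1,  652. ,  187.8]), 'turn', np.float64(0.179))
(array([0.4718, 0.092 , 0.16  ]), array([-480.1,  652. ,   53.8]), 'turn', np.float64(0.179))
```

View pics/pot.png

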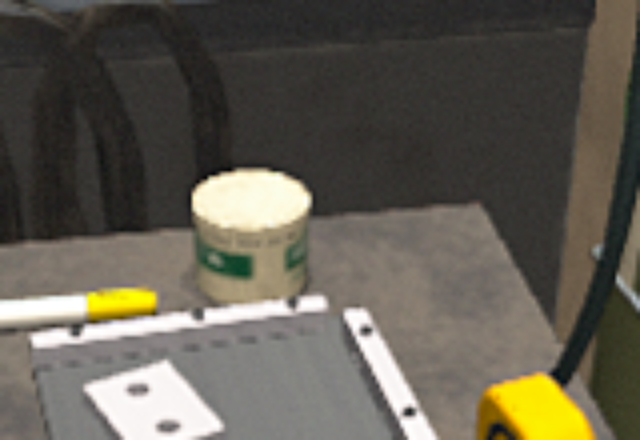

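The pot is about 5 cm high, below the gripper body's lowest height of about 78 mm. The plan is to push +x with both fingers side by side, which squares the tab to the far fence, then push +y. First I'll move to above the start of the first push, behind the tab.

```bash
python3 -m jog '[[1,[-45,30,0],0],[1,[-90,64,0],0.05],[0,[-135,96,0],0.1],[-0.5,[-180,128,0],0.15],[-0.7,[-226,160,0],0.179],[-0.7,[-274,195,10],0.179],[-0.7,[-300,250,20],0.179],[-0.7,[-325,305,30],0.179],[-0.7,[-350,360,40],0.179],[-0.7,[-375,415,50],0.179],[-0.7,[-400,470,54],0.179],[-0.7,[-425,525,54],0.179],[-0.7,[-450,580,54],0.179],[-0.7,[-468,625,54],0.179],[-0.7,[-480,652,54],0.179],[-0.7,[-480,652,54],0.179],[-0.7,[-480,652,54],0.179],[-0.7,[-480,652,54],0.179]]' 10
python3 - <<'E'
from fit import *
s=status.get_state();print(s['t'],s['eef_pos'],s['ee_rot'],s['width'],s['force']);print(go(-97,50,.026,-np.pi))
grab('wrist','w1');i=cv2.imread('pics/w1.png');cv2.imwrite('pics/w1.png',i)
E
```

```text
t: 2.4
eef_pos: [0.4715, 0.0909, 0.1606]
ee_rot: [-3.142, -0.0, -3.082]
force: [-0.7, -1.3, -0.0]
width: 0.0133
gripper_force: 0.0
jig [0.57161743 0.0479777  0.06033355] [[1.1, -1.1], [-4.6, -1.5], [1.0, -2.9], [-0.2, -1.0], [-0.7, -1.3], [-1.8, -0.5], [-1.1, -0.8], [-1.4, -1.0], [-0.7, 0.5], [-0.6, 0.5]]
tab [0.52934153 0.09229117 0.32427984] [[-0.1, -0.3], [-0.5, -0.9], [-0.8, -1.5], [-0.4, -0.5], [-1.1, 0.3], [-0.3, 0.2], [-0.9, -0.4], [-1.1, -0.2]]
disc [array([ 0.54596422, -0.01773092,  0.018     ]), array([ 0.54995409, -0.02143287,  0.018     ])]
in jig mm: tab [-39.5270107   46.78194457] 15.123008616377108 disc [-27.68887002 -66.01015085]
2.4 [0.47149299 0.09085953 0.16055405] [-3.14156611e+00 -1.56478694e-04 -3.08183000e+00] 0.013326147248123305 [-0.69110991 -1.30940807 -0.03009384]
(array([0.4718, 0.092 , 0.026 ]), array([ -0.4,   1.2, 134.6]), 'turn', np.float64(-0.001))
```

View pics/w1.png

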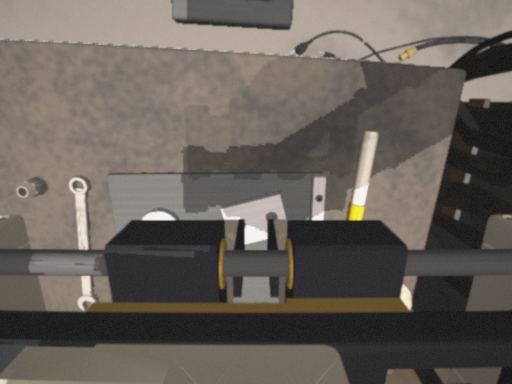

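The wrist view is turned: jig −x is up and +y is right. The fingers sit in line with the tab, with the disc well to the side at (158,215). I'll descend, then push.

```bash
python3 -m jog '[[-0.7,[0,1,50],0],[-0.7,[0,1,95],0],[-0.7,[0,1,120],0],[-0.7,[0,1,130],0],[-0.7,[0,1,134],0],[-0.7,[0,1,134],0],[-0.7,[-6,1,134],0],[-0.7,[-12,1,134],0],[-0.7,[-18,1,134],0],[-0.7,[-24,1,134],0],[-0.7,[-30,1,134],0],[-0.7,[-36,1,134],0],[-0.7,[-42,1,134],0],[-0.7,[-48,1,134],0],[-0.7,[-54,1,134],0],[-0.7,[-60,1,134],0],[-0.7,[-60,1,134],0]]'
python3 - <<'E'
from fit import *
print(go(0,50,.026,-np.pi))
grab('side','s1');i=cv2.imread('pics/s1.png')[130:280,160:340];cv2.imwrite('pics/s1c.png',cv2.resize(i,None,fx=4,fy=4,interpolation=2))
E
```

```text
t: 4.58
eef_pos: [0.532, 0.0963, 0.0265]
ee_rot: [3.142, 0.0, -3.081]
force: [-0.5, -0.1, -0.2]
width: 0.0134
gripper_force: 0.0
jig [0.57161743 0.0479777  0.06033355] [[1.1, -1.1], [-4.6, -1.5], [1.0, -2.9], [-0.2, -1.0], [-0.7, -1.3], [-1.8, -0.5], [-1.1, -0.8], [-1.4, -1.0], [-0.7, 0.5], [-0.6, 0.5]]
tab [0.52934153 0.09229117 0.32427984] [[-0.1, -0.3], [-0.5, -0.9], [-0.8, -1.5], [-0.4, -0.5], [-1.1, 0.3], [-0.3, 0.2], [-0.9, -0.4], [-1.1, -0.2]]
disc [array([ 0.54596422, -0.01773092,  0.018     ]), array([ 0.54995409, -0.02143287,  0.018     ])]
in jig mm: tab [-39.5270107   46.78194457] 15.123008616377108 disc [-27.68887002 -66.01015085]
(array([0.5686, 0.0979, 0.026 ]), array([-36.7,  -0.7,   0.5]), 'turn', np.float64(0.0))
```

View pics/s1c.png

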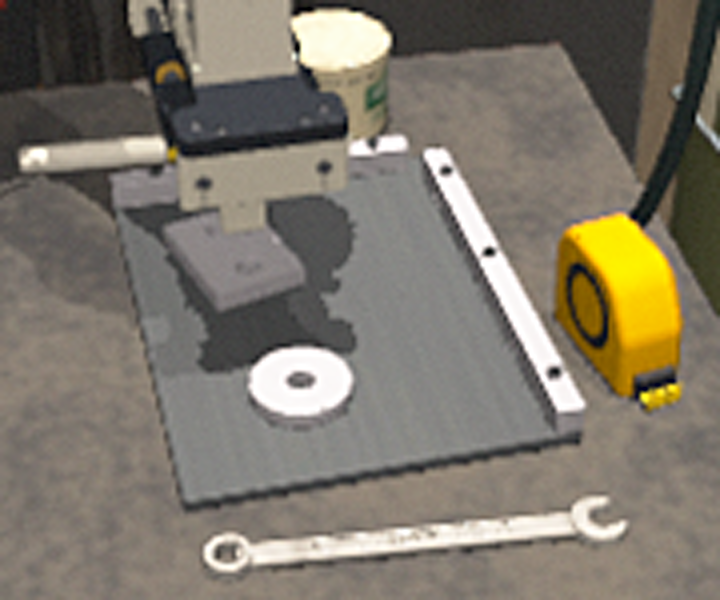

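The tab has not moved: its corners are still at about (201,186), (236,198) and (215,205), although the tool should be pushing it. I'll check where the tip should project.

Run:
```python
from fit import *
s=status.get_state();p=np.array(s['eef_pos'])
for cam in('side','scene'):
    f=grab(cam,cam+'2')
    for z in(.0125,.018,.03,.05,.078):
        print(cam,z,[np.round(px(f,[p[0]+a*c-b*s_,p[1]+a*s_+b*c,z]),1).tolist() for a,b in((0,0),(0,-.028),(0,.028),(.0095,-.028)) for s_ in[np.sin(jig[2])]])
i=cv2.imread('pics/scene2.png')[100:270,150:350];cv2.imwrite('pics/sc2c.png',cv2.resize(i,None,fx=3.5,fy=3.5,interpolation=2))
```

```text
jig [0.57161743 0.0479777  0.06033355] [[1.1, -1.1], [-4.6, -1.5], [1.0, -2.9], [-0.2, -1.0], [-0.7, -1.3], [-1.8, -0.5], [-1.1, -0.8], [-1.4, -1.0], [-0.7, 0.5], [-0.6, 0.5]]
tab [0.52934153 0.09229117 0.32427984] [[-0.1, -0.3], [-0.5, -0.9], [-0.8, -1.5], [-0.4, -0.5], [-1.1, 0.3], [-0.3, 0.2], [-0.9, -0.4], [-1.1, -0.2]]
disc [array([ 0.54596422, -0.01773092,  0.018     ]), array([ 0.54995409, -0.02143287,  0.018     ])]
in jig mm: tab [-39.5270107   46.78194457] 15.123008616377108 disc [-27.68887002 -66.01015085]
side 0.0125 [[218.3, 192.6], [220.8, 200.3], [216.0, 185.3], [225.2, 199.7]]
side 0.018 [[218.2, 190.5], [220.6, 198.2], [215.9, 183.2], [225.1, 197.5]]
side 0.03 [[218.0, 185.9], [220.4, 193.5], [215.7, 178.7], [225.0, 192.9]]
side 0.05 [[217.6, 178.1], [220.0, 185.6], [215.2, 170.9], [224.6, 184.9]]
side 0.078 [[217.0, 166.7], [219.5, 174.1], [214.6, 159.7], [224.2, 173.5]]
scene 0.0125 [[252.0, 223.2], [261.4, 215.2], [242.1, 231.6], [256.6, 213.5]]
scene 0.018 [[251.9, 220.4], [261.4, 212.5], [242.0, 228.7], [256.6, 210.8]]
scene 0.03 [[251.9, 214.3], [261.4, 206.4], [241.9, 222.5], [256.6, 204.7]]
scene 0.05 [[251.8, 203.8], [261.4, 196.1], [241.6, 211.9], [256.6, 194.5]]
scene 0.078 [[251.6, 188.7], [261.4, 181.2], [241.3, 196.5], [256.5, 179.6]]
```

View pics/sc2c.png

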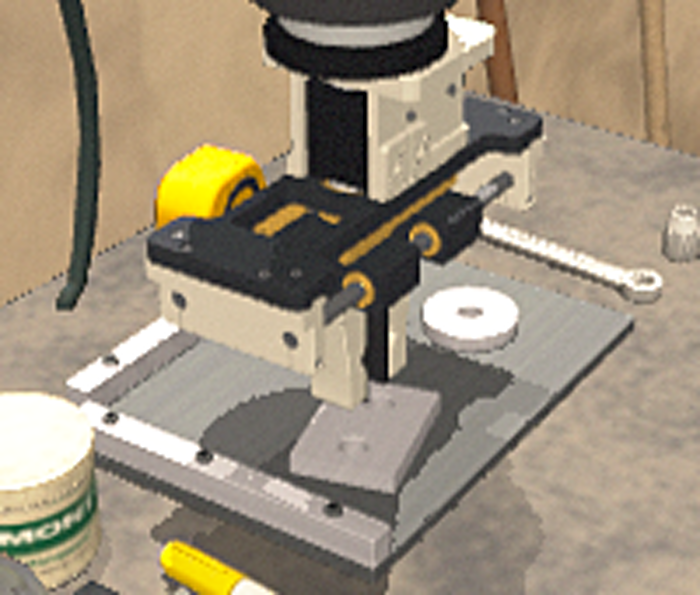

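The fingertips are visibly above the tab: their bottoms at scene (247,216) and side (221,187) correspond to z≈0.038, not 0.0125. The tips are about 25 mm higher than the stated tip reach gives. I'll back off behind the tab and find the plate by force, in small steps.

```bash
python3 -m jog '[[-0.7,[25,0,0],0],[-0.7,[51,0,0],0],[-0.7,[51,0,0],0],[-0.7,[51,0,2],0],[-0.7,[51,0,4],0],[-0.7,[51,0,4],0]]'; python3 -m jog '[[-0.7,[0,0,2],0],[-0.7,[0,0,4],0],[-0.7,[0,0,4],0]]';python3 -m jog '[[-0.7,[0,0,2],0],[-0.7,[0,0,4],0],[-0.7,[0,0,4],0]]'
```

```text
t: 5.48
eef_pos: [0.4808, 0.0932, 0.0222]
ee_rot: [-3.141, -0.0, -3.081]
force: [0.2, -0.4, 0.7]
width: 0.013
gripper_force: 0.0
t: 5.85
eef_pos: [0.4805, 0.0931, 0.0183]
ee_rot: [-3.141, -0.0, -3.081]
force: [-0.3, 0.6, -1.1]
width: 0.0133
gripper_force: 0.0
t: 6.22
eef_pos: [0.4805, 0.0931, 0.0144]
ee_rot: [-3.141, -0.0, -3.081]
force: [-0.1, 0.8, -0.3]
width: 0.0131
gripper_force: 0.0
```

```bash
for i in 1 2; do python3 -m jog '[[-0.7,[0,0,2],0],[-0.7,[0,0,4],0],[-0.7,[0,0,4],0]]' | egrep 'pos|force: \['; done
python3 - <<'E' >/dev/null
from h import *
grab('scene','sc3');grab('side','s3')
a=cv2.resize(cv2.imread('pics/sc3.png')[160:270,200:310],(400,400),interpolation=2)
b=cv2.resize(cv2.imread('pics/s3.png')[140:250,160:270],(400,400),interpolation=2)
cv2.imwrite('pics/c3.png',np.hstack([a,b]))
E
```

```text
eef_pos: [0.4805, 0.0931, 0.0104]
force: [0.9, 0.0, 0.8]
eef_pos: [0.4805, 0.0931, 0.0064]
force: [-0.7, 0.1, -0.3]
```

View pics/c3.png

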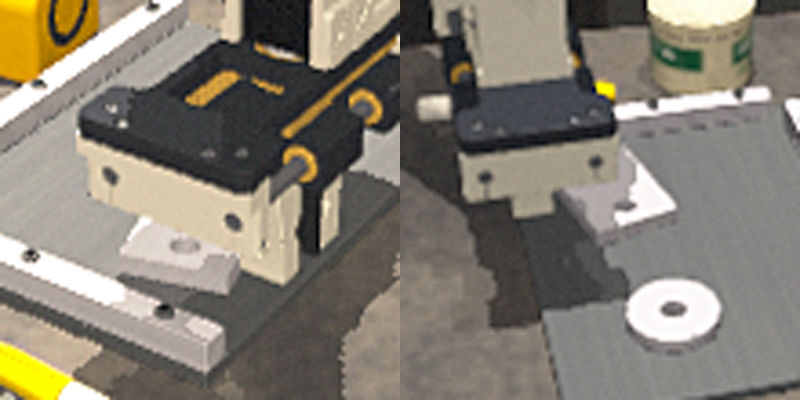

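The tips are still clearly above the plate, at about crop (285,283) on the left and (533,215) on the right, and the gripper body looks raised by the same amount. I'll triangulate the tool to see whether x and y are also off.

```bash
python3 - <<'E' | tail -4
from fit import *
A,B=np.load('pics/sc3.npz'),np.load('pics/s3.npz')
p=np.array(status.get_state()['eef_pos'])
def W(x,a,b): return [p[0]+x[0]+a*c-b*s,p[1]+x[1]+a*s+b*c,x[2]]
for t in(None,.015,.02,.0276):
    g=lambda x:np.r_[px(A,W(x,-.0095,x[3]if t is None else t))-[275.6,237.8],px(B,W(x,-.0095,-(x[3] if t is None else t)))-[191.6,199.1],px(B,W(x,.0095,-(x[3] if t is None else t)))-[201.8,198.6]]
    r=least_squares(g,[0,0,.01,.02]);print(t,np.round(r.x*1000,1),np.round(r.fun,1))
E
```

```text
None [ 2.2  0.1 20.2 21.5] [-0.  -0.   0.5  0.4 -0.5 -0.4]
0.015 [ 3.9  1.3 15.3 20. ] [ 0.8  0.4  1.1  0.1 -0.1 -0.7]
0.02 [ 2.6  0.4 19.1 20. ] [ 0.2  0.1  0.6  0.3 -0.4 -0.5]
0.0276 [ 0.6 -1.  24.9 20. ] [-0.8 -0.5 -0.   0.8 -1.  -0.1]
```

```bash
python3 -m jog '[[-0.7,[0,0,2],0],[-0.7,[0,0,4],0],[-0.7,[0,0,4],0]]' | egrep 'pos|force: \['
```

```text
eef_pos: [0.4805, 0.0931, 0.0024]
force: [0.2, -0.2, -0.1]
```

x and y agree within 2 mm. The tip is really at about TCP z + 14 mm, so the plate should be met at TCP z ≈ −0.006. I'll go down in 1 mm steps.

```bash
python3 -m jog '[[-0.7,[0,0,2],0],[-0.7,[0,0,4],0],[-0.7,[0,0,4],0]]' | egrep 'pos|force: \['; for i in 1 2 3; do python3 -m jog '[[-0.7,[0,0,1],0],[-0.7,[0,0,1],0]]' | egrep 'pos|force: \['; done
```

```text
eef_pos: [0.4805, 0.0932, -0.0016]
force: [-0.1, 0.6, 0.6]
eef_pos: [0.4806, 0.0932, -0.0025]
force: [0.1, 0.3, -0.4]
eef_pos: [0.4806, 0.0932, -0.0035]
force: [-0.2, 0.7, 0.1]
eef_pos: [0.4807, 0.0933, -0.0037]
force: [-4.0, -0.1, 10.1]
```

Contact with the plate at TCP z = −0.0037. I'll raise 4 mm and push +x.

```bash
python3 -m jog '[[-0.7,[0,0,-4],0],[-0.7,[0,0,-4],0],[-0.7,[-6,0,-4],0],[-0.7,[-12,0,-4],0],[-0.7,[-18,0,-4],0],[-0.7,[-24,0,-4],0],[-0.7,[-30,0,-4],0],[-0.7,[-36,0,-4],0],[-0.7,[-42,0,-4],0],[-0.7,[-48,0,-4],0],[-0.7,[-54,0,-4],0],[-0.7,[-60,0,-4],0],[-0.7,[-66,0,-4],0],[-0.7,[-72,0,-4],0],[-0.7,[-78,0,-4],0],[-0.7,[-84,0,-4],0],[-0.7,[-84,0,-4],0]]' | egrep 't:|pos|force: \['
python3 - <<'E' | tail -1
from fit import *
print(go(21,50,-.0005,-np.pi))
grab('scene','sc4');grab('side','s4')
a=cv2.resize(cv2.imread('pics/sc4.png')[145:265,180:320],(467,400),interpolation=2)
b=cv2.resize(cv2.imread('pics/s4.png')[150:250,200:283],(332,400),interpolation=2)
cv2.imwrite('pics/c4.png',np.hstack([a,b]))
E
```

```text
t: 10.7
eef_pos: [0.5654, 0.0985, -0.0003]
ee_rot: [3.141, 0.001, -3.081]
force: [-0.4, 0.2, 0.4]
(array([ 5.896e-01,  9.920e-02, -5.000e-04]), array([-24.1,  -0.9,   0.2]), 'turn', np.float64(0.001))
```

View pics/c4.png

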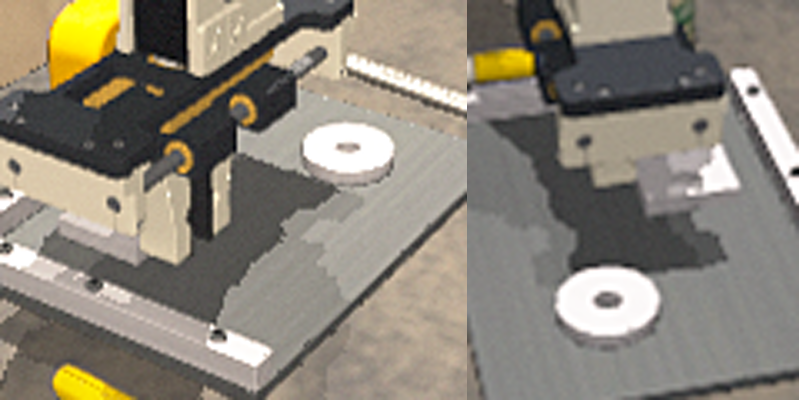

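The tab moved and lies square against the fingers, and the disc is undisturbed. I'll continue to the far fence, watching the force.

```bash
python3 -m jog '[[-0.7,[-6,0,0],0],[-0.7,[-12,0,0],0],[-0.7,[-18,0,0],0],[-0.7,[-20,0,0],0],[-0.7,[-20,0,0],0]]' | egrep 't:|pos|force: \['; for i in 1 2 3 4; do python3 -m jog '[[-0.7,[-1.5,0,0],0],[-0.7,[-1.5,0,0],0]]' | egrep 't:|pos|force: \['; done
```

```text
t: 11.42
eef_pos: [0.5843, 0.0993, -0.0004]
ee_rot: [-3.141, -0.0, -3.081]
force: [-2.6, -0.2, 3.0]
t: 11.68
eef_pos: [0.5858, 0.0995, -0.0004]
ee_rot: [-3.141, -0.0, -3.081]
force: [-5.3, -1.4, 3.3]
t: 11.92
eef_pos: [0.5875, 0.0997, -0.0005]
ee_rot: [3.142, 0.0, -3.081]
force: [-4.3, -1.2, 3.4]
t: 12.18
eef_pos: [0.5883, 0.0997, -0.0005]
ee_rot: [-3.141, -0.001, -3.081]
force: [-7.1, 0.2, 4.5]
t: 12.42
eef_pos: [0.5884, 0.0996, -0.0006]
ee_rot: [-3.141, -0.003, -3.081]
force: [-11.1, 2.3, 8.7]
```

Seated on the far fence: x stopped at 0.588, which is jig x≈20 as expected. I'll back off, lift, move to the tab's −y side, close and lower.

```bash
python3 -m jog '[[-0.7,[6,0,0],0],[-0.7,[12,0,0],0],[-0.7,[12,0,-25],0],[-0.7,[12,0,-45],0],[-1,[0,-45,-45],0],[-1,[-15,-70,-45],0],[-1,[-33,-88,-45],0],[-1,[-33,-88,-45],0],[-1,[-33,-88,-20],0],[-1,[-33,-88,-5],0],[-1,[-33,-88,0],0],[-1,[-33,-88,0],0]]' | egrep 't:|pos|force: \[|width'
python3 - <<'E' | tail -2
from fit import *
P=status.get_state()['eef_pos'];print(inv(P))
grab('scene','sc5');grab('side','s5')
a=cv2.resize(cv2.imread('pics/sc5.png')[145:265,180:320],(467,400),interpolation=2)
b=cv2.resize(cv2.imread('pics/s5.png')[150:250,200:283],(332,400),interpolation=2)
cv2.imwrite('pics/c5.png',np.hstack([a,b]))
E
```

```text
t: 13.92
eef_pos: [0.6287, 0.0143, -0.0005]
ee_rot: [-3.141, -0.0, -3.08]
force: [0.8, 0.2, 0.5]
width: 0.0009
in jig mm: tab [-39.5270107   46.78194457] 15.123008616377108 disc [-27.68887002 -66.01015085]
[ 54.94970962 -37.02888283]
```

Now push +y with the closed fingers.

```bash
python3 -m jog '[[-1,[0,6,0],0],[-1,[0,12,0],0],[-1,[0,18,0],0],[-1,[0,24,0],0],[-1,[0,30,0],0],[-1,[0,35,0],0],[-1,[0,40,0],0],[-1,[0,44,0],0],[-1,[0,48,0],0],[-1,[0,50,0],0],[-1,[0,50,0],0]]' | egrep 't:|pos|force: \['; for i in 1 2 3 4 5 ; do python3 -m jog '[[-1,[0,1.5,0],0],[-1,[0,3,0],0],[-1,[0,3,0],0]]' | egrep 'pos|force: \[';done
```

```text
t: 15.4
eef_pos: [0.6257, 0.0643, -0.0005]
ee_rot: [3.141, 0.0, -3.081]
force: [0.3, -0.6, 0.9]
eef_pos: [0.6255, 0.067, -0.0005]
force: [0.0, -2.8, 0.5]
eef_pos: [0.6253, 0.0701, -0.0005]
force: [-0.1, -1.2, 0.3]
eef_pos: [0.6251, 0.0732, -0.0004]
force: [0.1, -0.8, 0.6]
eef_pos: [0.625, 0.0762, -0.0004]
force: [-0.8, -1.8, 0.7]
eef_pos: [0.6248, 0.0783, -0.0004]
force: [0.6, -5.8, 0.4]
```

```bash
python3 -m jog '[[-1,[0,1,0],0],[-1,[0,1.5,0],0],[-1,[0,1.5,0],0]]' | egrep 'pos|force: \['; python3 -m jog '[[-1,[0,-5,0],0],[-1,[0,-12,0],0],[-1,[0,-15,-30],0],[-1,[0,-40,-80],0],[-1,[20,-90,-120],0],[-1,[40,-140,-150],0],[-1,[60,-190,-150],0],[-1,[60,-240,-150],0],[-1,[60,-240,-150],0]]' | egrep 't:|pos|force: \['
python3 - <<'E' | tail -2
from fit import *
for n,fn in(('scene','sc6'),('side','s6')):
    f=grab(n,fn)
    im=cv2.imread(f'pics/{fn}.png')
    for D in(((56,76),25,35,18),):
        q=[px(f,np.r_[jw(D[0][0]+sx*25,D[0][1]+sy*35),.018]) for sx,sy in((1,1),(1,-1),(-1,-1),(-1,1))]
        print(n,np.round(q,1).tolist())
a=cv2.resize(cv2.imread('pics/sc6.png')[145:265,160:300],(467,400),interpolation=2)
b=cv2.resize(cv2.imread('pics/s6.png')[150:250,205:288],(332,400),interpolation=2)
cv2.imwrite('pics/c6.png',np.hstack([a,b]))
E
```

```text
eef_pos: [0.6247, 0.0785, -0.0004]
force: [3.0, -12.2, 0.9]
t: 18.77
eef_pos: [0.579, -0.1655, 0.1497]
ee_rot: [3.141, 0.001, -3.084]
force: [-0.2, -0.6, -0.4]
scene [[172.7, 215.3], [199.5, 196.8], [222.2, 205.3], [195.9, 224.8]]
side [[264.1, 168.5], [272.7, 185.5], [250.3, 188.7], [242.9, 171.3]]
```

View pics/c6.png

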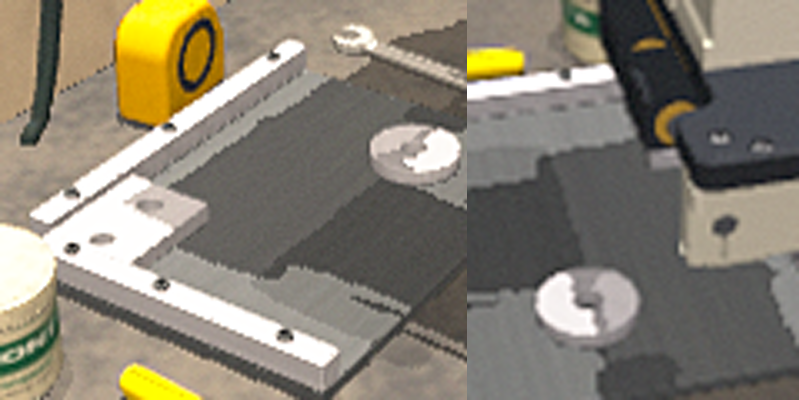

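The last picture shows the tab flush in the corner. Its free corners are at scene (222,208) and (200,198), against (222,205) and (199,197) expected at home. The disc is at (285,189), unchanged. Handing in.

```bash
python3 -c "
from station import order; print(order.job_done())"
```

```text
the job is handed in; nothing more can be done
None
```

I slid the tab into the corner, flat against both fences within what the last picture can show, and let go of it. The disc is where it started, and I handed the job in at about 19 s; no verdict came back.

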